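Take a painting panel off the drawing board and stand it on a table easel

ROBOT

A 6-joint arm with a two-finger parallel gripper is mounted at the origin on the work surface. World frame = base frame: x ahead of the robot, y to its left, z up, the work surface at z = 0. Lengths are in m, angles in degrees, forces in N, time in s.
With the tool pointing down it reaches from about 0.325 to 0.9 m from the base axis. Payload 6.1 kg.
Tool frame: the origin (TCP) lies midway between the tips of the shut fingers; the grasp point (between the pads) lies 19 mm behind it (robot.grip_depth is the distance from the TCP to the grasp point, in m); z points along the fingers, y is the direction in which the jaws open and shut (so a half turn about z gives the same grasp; the last joint's range is limited). The gripper opens to 85 mm and grips with 20 to 120 N. Pads are 22 mm wide; open, the fingers measure 114 mm over their backs; the gripper's body (76 mm by 85 mm) begins 54 mm behind the grasp point. The pads swing forward as they close: fully open they stand 13 mm farther back than shut.
Start: joints at [-79.131, 12.628, 87.462, -0, 79.91, -7.225], TCP at [0.194, -0.594, 0.231] pointing down, gripper open.
Joint ranges: [-170.65, 170.65], [-52.31, 119.04], [5.05, 147.46], [-71.25, 251.25], [11.57, 151.72], [-153.62, 153.62]. Speed limits (degrees/s): [147.25, 147.25, 172.46, 180, 180, 180].

INTERFACE

Orientations are given as [roll, pitch, yaw] about the fixed x, y, z axes, in that order (R = Rz(yaw) Ry(pitch) Rx(roll)).
In Python, from plant import robot, eyes, sign_off gives the robot as it stands. The module is installed in compiled form; this text tells all that it offers.
- The arm moves only by the tool play_rows, never from a script. Its argument "steps" is a list that holds one entry, the list of rows, each a list of 4 numbers: the shift along the tool's x, y, z in cm, then the turn about the tool's z in rad. A call has 1 to 20 rows; each row shifts and turns the commanded pose from where the row before left it, along the tool's axes as they then stand; what a row does not reach is not made up. A row lasts 1/8 s, in which the tool goes at most 62.5 mm and 10.7 degrees, less where a joint would pass 70% of its speed; a pose out of reach is approached as far as the arm can. A call is refused whole if a number of a shift passes 6.25 or a number of a turn 0.188, either way. A call with a gripper value outside its range is refused whole. "jaw" is the opening, from -1 (shut) to 1 (fully open), set as the call begins (left out, the last holds). The fingers move at their own pace and stop on an object; the grip force is fixed at half the most. Time passes only in rows, so rows that do not move let the fingers close. It gives the time, the measured TCP pose, the force and the opening at its end, in the units of the state.
- robot.state(): the state, without advancing time (a new reading comes with each control period).
- eyes.snapshot(name): name is "scene" or "top"; returns the picture (384x512x3 uint8, blue, green, red); there is no depth.
- eyes.camera_info(name): a dict with "mtx" (3x3 intrinsics, pixels), "R" (3x3) and "t" (3): a world point X has camera coordinates R X + t. Camera axes: x right, y down, z forward; pixel columns grow to the right and rows downward; lengths in m; the calibration is good to about 2 mm. A picture is of the moment at which its call begins. camera_info takes no time and is no camera call.
- sign_off(): hands the job in, once; it reports no verdict.
Trained networks look in the newest picture that a camera, given by its name, has taken for a name from the list of things; names that differ only in an ending like _2 or _b are one class to them, and where a whole thing is asked for, a point or a joint stands for the part that bears it (a point fixed in the world has none). Each returns a list of dicts, best first, with "conf" (0 to 1); they miss things now and then, are a little off and sometimes report something else, mostly with a low value. They report only what shows in the picture. A call takes as long as a camera call.
- eyes.spot_in(camera, query): "point" ([x, y, z] in m, in the coordinates of the camera as it stood for that picture, good to about 4 mm: the middle of the surface that is visible of it).
The state is a dict: "time": time; "qpos": joint angles; "joint_vel": joint speeds; "effort": joint torques, N m; "ee_pos": TCP position; "eef_rot": TCP orientation; "force": force on the tool from outside, world axes, zero at the start; "wrist_torque": the same for the moment, N m; "width": finger opening in m.
Only numpy, scipy, OpenCV 4.12 (cv2) and the standard library are available. Lean on these libraries where they do the work, as an engineer would, in place of code of your own. Each camera call takes 0.05 s, during which the arm holds its last target.

TASK

Move the white painting panel from the sloping drawing board to the small table easel. It lies flush on the board, so slide it sideways along the ledge until one end sticks out past the side of the board, pinch it there and lift it off; then set its long lower edge down on the easel's ledge, roughly centred, white side to the front and leaning back against the legs, and let go. Do not let it touch the table, and leave the bowl, the tin and the two fruits alone.

Things in the scene. Friction and masses are not known exactly. Their poses are not given: they have to be found in the camera images.
- panel: Painting panel: a flat rigid plywood rectangle 180 mm long, 130 mm high and 6 mm thick, about 0.1 kg, one face primed white. Origin: middle of its long lower edge (mid-thickness). Its x axis points out of the white face, y along the 180 mm length, z up the 130 mm height. At the start it stands on the drawing board's ledge, white face outward, its back flat on the board's face.
- board: Table-top drawing board fixed to the table, looking away from the robot (yaw within 0.12 rad). Origin on the table; x forward, y along its width, z up. The flat face, 300 mm wide (sides at y = +-150 mm) and 9 mm thick, leans back 30 degrees from vertical, its top towards -x (the robot). Struts and base stand behind it within y = +-115 mm; farther out nothing is behind or beside it.
- board_ledge (a point): Middle of the line where the board's face meets the top of its ledge, at x = 45, z = 45 mm of board, axes as there. The ledge is as wide as the board, 24 mm deep, square to the face, with a front lip that rises 5 mm above it. Up the slope the face ends 160 mm from this line, 30 mm above the panel's upper edge.
- easel: Small wooden table easel fixed to the table, looking away from the robot (yaw within 0.3 rad). Origin on the table; x forward, y along its width, z up. Two legs 14 mm wide lean back 22 degrees from vertical, tops towards -x, and converge: 133 mm over their outer sides at the ledge, 58 mm at their tops, 150 mm up the slope from the ledge. A single rear leg stands behind the middle.
- easel_ledge (a point): Middle of the line where the front faces of the easel's legs meet the top of its ledge, at x = 30, z = 55 mm of easel, axes as there. The ledge is 160 mm wide, 22 mm deep, square to the legs, with a front lip that rises 5 mm above it. When the panel stands centred on the easel, its origin is here, 3 mm in front.
- table: The table everything stands on; its top is the plane z = 0.
- bowl: Loose steel bowl, 120 mm across and 50 mm high, a bystander. Origin: centre of its underside.
- tin: Loose brown tin, 68 mm across and 85 mm high, a bystander. Origin: centre of its underside.
- orange: Loose orange, 80 mm across and 65 mm high, a bystander. Origin: centre of its underside.
- mandarin: Loose mandarin, 62 mm across and 50 mm high, a bystander. Origin: centre of its underside.

How it is judged:
By the outcome, as a careful person would: the job done as asked, in the order asked, and still so for the second after the job is handed in, with the robot touching nothing.
It also fails if it takes over 58 s, if anything falls off the work surface, if the arm or the gripper's body presses on something with over 40 N, if the wrist force passes 120 N, or if a joint passes its speed limit or range.

## Working session

There is one attempt and no reset: what is moved stays moved. The work goes in short steps, Python scripts to look and compute and a tool call to move; the robot and the scene stay as the last step left them, time stands still between calls to the robot, and variables do not carry over. Pictures are saved under pics/ and viewed, and the job is handed in when it is done.

Besides the shell and the picture viewer there is one more tool, called after "Emit:" by a JSON object that holds its "name" and its "arguments", one argument or row to a line. play_rows: Moves the arm, as the interface text tells. Its arguments: {"type":"object","properties":{"steps":{"type":"array"},"jaw":{"type":"number"}},"required":["steps"]}

```bash
mkdir -p pics; ls; python3 - <<'E'
from plant import robot, eyes
import cv2, numpy as np
print(robot.state())
for n in ("scene","top"):
    im=eyes.snapshot(n); cv2.imwrite(f"pics/a_{n}.png",im)
    c=eyes.camera_info(n); print(n,c)
    R=np.array(c["R"]);t=np.array(c["t"])
    for q in ("panel","board","board_ledge","easel","easel_ledge","bowl","tin","orange","mandarin"):
        for d in eyes.spot_in(n,q)[:2]:
            p=np.array(d["point"]); uv=np.array(c["mtx"])@p; print(q,round(d["conf"],2),(R.T@(p-t)).round(3),(uv[:2]/uv[2]).round(0))
E
```

```text
pics
{'time': 0.0, 'qpos': array([-7.91302494e+01,  1.26753466e+01,  8.75273538e+01,  2.57273260e-04,
        7.99103224e+01, -7.22559395e+00]), 'joint_vel': array([ 0.06642115,  0.14145716, -0.05052339, -0.09031047, -0.02699003,
        0.03791779]), 'effort': array([ 6.00845760e-04, -4.96901357e+01, -3.89395237e+01, -2.10653734e-04,
        1.08850110e-02, -5.76224721e-06]), 'ee_pos': array([ 0.19399865, -0.59347923,  0.23018344]), 'eef_rot': array([-1.79887907e+02, -1.44667844e-02,  1.80952851e+01]), 'force': array([-0.95723749,  0.10732533,  0.05485618]), 'wrist_torque': array([ 0.01521529, -0.0163093 ,  0.05638496]), 'width': 0.08536555894135797}
scene {'mtx': array([[394.84420867,   0.        , 258.33634928],
       [  0.        , 394.84420867, 180.90123353],
       [  0.        ,   0.        ,   1.        ]]), 'R': array([[-0.46416941,  0.88565883, -0.01245785],
       [ 0.70952755,  0.36336717, -0.6037673 ],
       [-0.53020506, -0.28908949, -0.79706327]]), 't': array([ 0.26839634, -0.35625651,  1.50835558])}
panel 0.96 [0.635 0.156 0.109] [300. 213.]
board 0.78 [0.639 0.244 
[... 750 characters left out ...]
0.88898261])}
panel 0.81 [0.636 0.148 0.123] [194. 160.]
panel 0.7 [0.38  0.316 0.024] [127. 268.]
board 0.77 [0.6   0.201 0.056] [176. 180.]
board 0.29 [ 0.484 -0.052 -0.003] [275. 230.]
board_ledge 0.77 [0.597 0.198 0.051] [177. 182.]
board_ledge 0.63 [0.635 0.146 0.121] [195. 160.]
easel 0.73 [ 0.629 -0.214  0.069] [341. 171.]
easel_ledge 0.73 [0.635 0.147 0.122] [194. 160.]
easel_ledge 0.69 [ 0.633 -0.214  0.068] [342. 170.]
bowl 0.55 [0.382 0.315 0.019] [128. 267.]
bowl 0.31 [ 0.633 -0.212  0.067] [341. 170.]
tin 0.83 [0.796 0.02  0.047] [250. 110.]
orange 0.65 [ 0.382 -0.326  0.056] [389. 273.]
orange 0.39 [0.382 0.315 0.025] [127. 267.]
mandarin 0.63 [ 0.38  -0.014  0.04 ] [260. 271.]
```

View pics/a_scene.png

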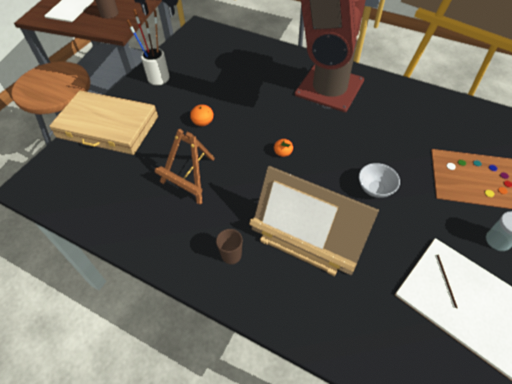

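View pics/a_top.png

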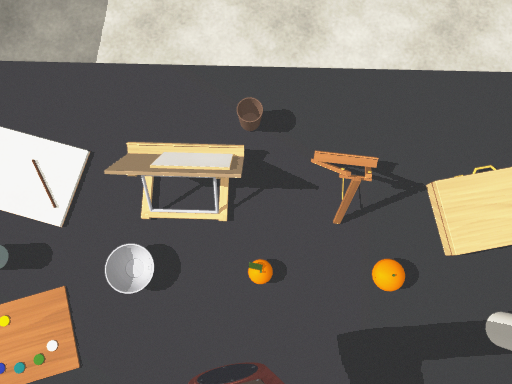

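```bash
python3 - <<'E'
import cv2
a=cv2.imread("pics/a_scene.png");b=cv2.imread("pics/a_top.png")
cv2.imwrite("pics/b1.png",cv2.resize(a[140:290,130:390],None,fx=3,fy=3,interpolation=cv2.INTER_CUBIC))
cv2.imwrite("pics/b2.png",cv2.resize(b[100:230,120:390],None,fx=2.9,fy=2.9,interpolation=cv2.INTER_CUBIC))
E
```

```text
(no output)
```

View pics/b1.png

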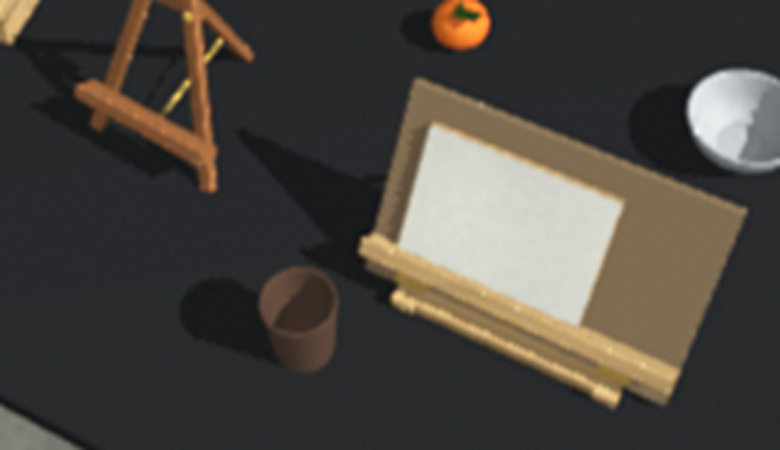

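View pics/b2.png

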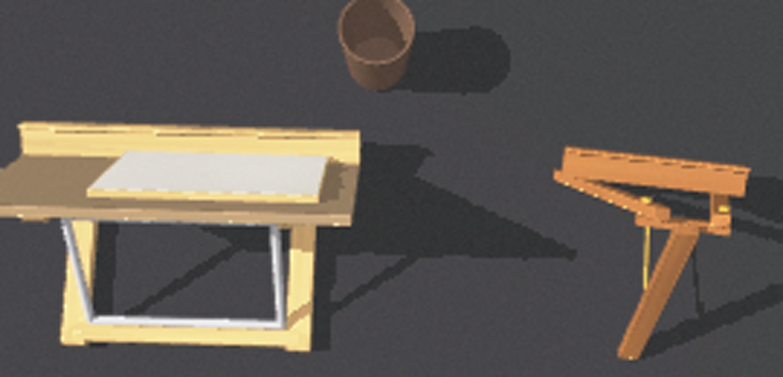

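The white panel (scene view corners about (274,181), (338,207), (324,248)) sits on the right half of the board, so it should slide toward -y, the easel side. I'll zoom in to pick corners and fit the poses.

```bash
python3 - <<'E'
import cv2
a=cv2.imread("pics/a_scene.png");b=cv2.imread("pics/a_top.png")
def crop(im,x0,y0,w,h,f,n):
    c=cv2.resize(im[y0:y0+h,x0:x0+w],None,fx=f,fy=f,interpolation=cv2.INTER_CUBIC)
    for k in range(0,w,10):
        cv2.putText(c,str(x0+k),(int(k*f),8),0,.3,(0,255,255),1); cv2.line(c,(int((k+.5)*f),10),(int((k+.5)*f),h*f),(0,255,255) ,1) if k%20==0 else 0
    for k in range(0,h,10):
        cv2.putText(c,str(y0+k),(0,int((k+.5)*f)),0,.3,(0,255,255),1); cv2.line(c,(0,int((k+.5)*f)),(w*f,int((k+.5)*f)),(0,255,255),1) if k%20==0 else 0
    cv2.imwrite(n,c)
crop(a,250,160,132,116,6,"pics/c1.png")
crop(a,150,125,70,80,7,"pics/c2.png")
crop(b,100,138,150,88,5,"pics/c3.png")
crop(b,305,145,80,82,7,"pics/c4.png")
E
```

```text
(no output)
```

View pics/c1.png

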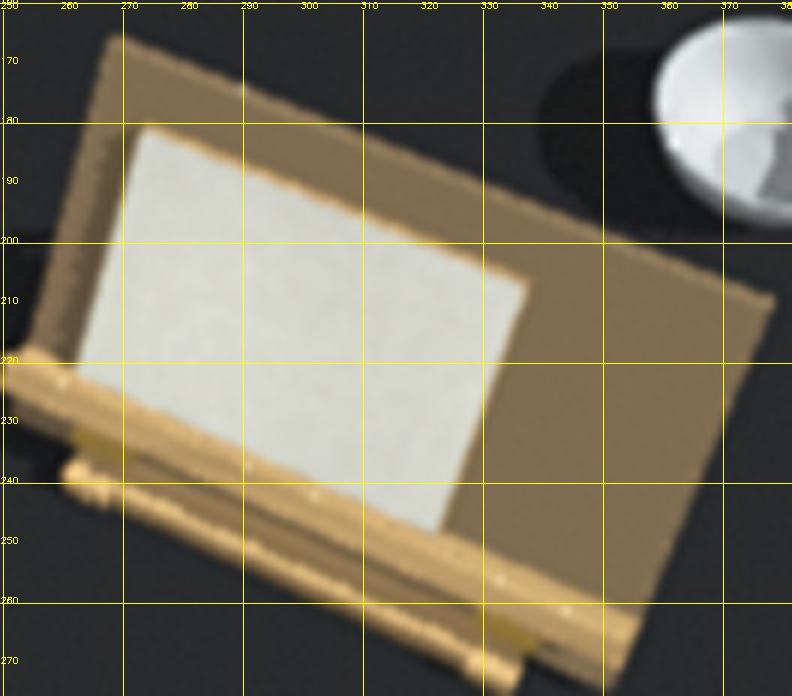

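View pics/c2.png

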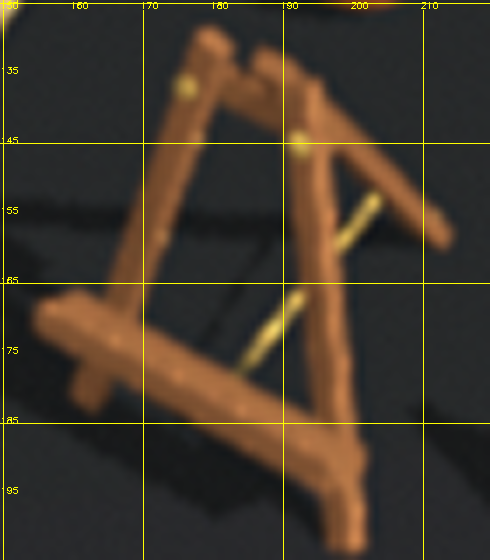

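View pics/c3.png

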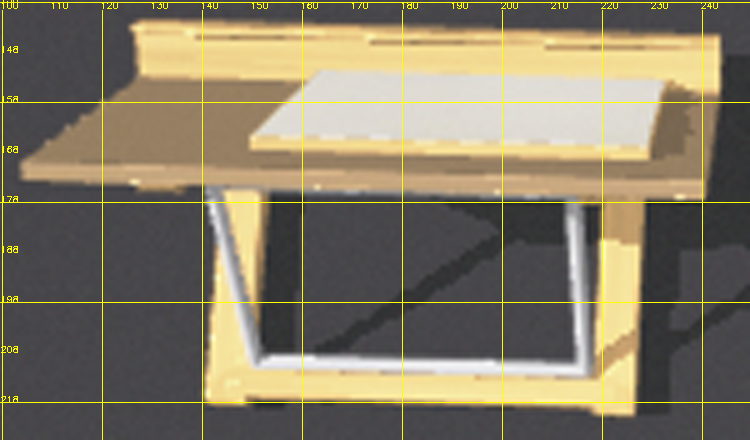

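View pics/c4.png

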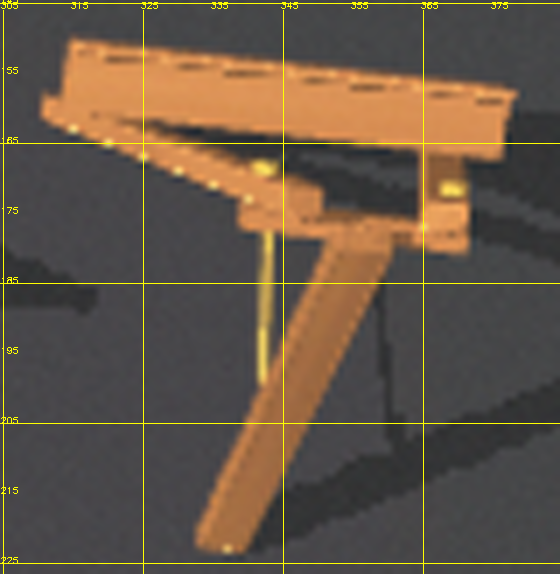

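```bash
cat > fit.py <<'E'
import numpy as np, cv2
from scipy.optimize import least_squares
from plant import eyes
cams={n:eyes.camera_info(n) for n in("scene","top")}
def proj(n,X):
    c=cams[n];p=np.asarray(X)@np.array(c["R"]).T+c["t"];p=p@np.array(c["mtx"]).T
    return p[:,:2]/p[:,2:]
def loc(y,u,d,a,x0,z0):  # slope coords: u up slope, d out of face
    a=np.radians(a); return np.array([x0-u*np.sin(a)+d*np.cos(a), y, z0+u*np.cos(a)+d*np.sin(a)])
def B(y,u,d): return loc(y,u,d,30,.045,.045)
def Ez(y,u,d): return loc(y,u,d,22,.030,.055)
def W(p,L):
    c,s=np.cos(p[2]),np.sin(p[2]);L=np.atleast_2d(L)
    return np.c_[p[0]+c*L[:,0]-s*L[:,1],p[1]+s*L[:,0]+c*L[:,1],L[:,2]]
E
cat > f1.py <<'E'
from fit import *
# cam, y,u,d, isPanel, uv
bo=[("scene",-.15,.16,0,0,(268.8,166.3)),("scene",.15,.16,0,0,(378,210.2)),
("scene",-.09,.13,.006,1,(274.5,181.2)),("scene",.09,.13,.006,1,(337.2,207.8)),
("top",.15,.16,0,0,(103.9,169.5)),("top",-.15,.16,0,0,(240.7,173.5)),
("top",.09,.13,.006,1,(149.5,164.9)),("top",-.09,.13,.006,1,(229.5,167.1)),
("top",.09,0,.006,1,(163.1,151.5)),("top",-.09,0,.006,1,(232.5,153.5)),
("top",.15,0,0,0,(126.9,152.9)),("top",.15,.005,.024,0,(126.1,142.5)),("top",-.15,.005,.024,0,(243.5,144.9)),("scene",.15,.005,.024,0,(356.2,262.8))]
def r(p,full=0):
    out=[]
    for c,y,u,d,ip,uv in bo:
        out.append(proj(c,W(p,B(y+(p[3] if ip else 0),u,d)))[0]-uv)
    return np.array(out) if full else np.ravel(out)
s=least_squares(r,[.58,.19,0,-.03],loss="soft_l1"); print("board x,y,yaw,s",s.x.round(4)); print(r(s.x,1).round(1).tolist())
es=[("top",.08,.005,.022,(314.5,149.9)),("top",-.08,.005,.022,(378.4,157.6)),("top",.08,0,0,(313.4,158.6)),("top",-.08,0,0,(375.9,167.4)),
("top",-.029,.15,0,(371.4,173.5)),("scene",.08,0,0,(201.6,188.8)),("scene",-.08,0,0,(160.6,165.9)),("scene",-.08,.005,.022,(154.5,168.5)),
("scene",.029,.15,0,(195.5,136.5)),("scene",-.029,.15,0,(178,129))]
def r2(p,full=0):
    o=[proj(c,W(p,Ez(y,u,d)))[0]-uv for c,y,u,d,uv in es]
    return np.array(o) if full else np.ravel(o)
e=least_squares(r2,[.6,-.21,-.1],loss="soft_l1"); print("easel",e.x.round(4)); print(r2(e.x,1).round(1).tolist())
np.save("fit.npy",np.r_[s.x,e.x])
for n,x0,y0,w,h,f in(("scene",150,125,235,150,3.3),("top",100,138,290,90,2.7)):
    im=cv2.imread(f"pics/a_{n}.png")[y0:y0+h,x0:x0+w]; im=cv2.resize(im,None,fx=f,fy=f,interpolation=cv2.INTER_CUBIC)
    def dr(P,col):
        uv=((proj(n,P)-[x0,y0]+.5)*f).round().astype(int); cv2.polylines(im,[uv.reshape(-1,1,2)],True,col,1)
    dr(W(s.x,[B(y,u,0) for y,u in((-.15,0),(.15,0),(.15,.16),(-.15,.16))]),(0,0,255))
    dr(W(s.x,[B(y+s.x[3],u,.006) for y,u in((-.09,0),(.09,0),(.09,.13),(-.09,.13))]),(255,0,0))
    dr(W(s.x,[B(y,u,d) for y,u,d in((-.15,0,0),(.15,0,0),(.15,.005,.024),(-.15,.005,.024))]),(0,255,0))
    dr(W(e.x,[Ez(y,u,d) for y,u,d in((-.08,0,0),(.08,0,0),(.08,.005,.022),(-.08,.005,.022))]),(0,255,0))
    dr(W(e.x,[Ez(y,u,0) for y,u in((-.0665,0),(.0665,0),(.029,.15),(-.029,.15))]),(255,255,0))
    cv2.imwrite(f"pics/d_{n}.png",im)
E
python3 f1.py
```

```text
board x,y,yaw,s [ 0.6252  0.184  -0.0041 -0.0326]
[[-1.9, 0.8], [-0.3, 1.2], [-1.8, 0.4], [-0.1, 0.2], [-0.7, 0.7], [0.1, 0.3], [-0.3, 0.1], [-0.3, 0.0], [-0.3, 0.2], [0.2, 0.1], [0.1, 0.1], [-0.5, 1.8], [-0.2, 2.5], [-1.6, 3.9]]
easel [ 0.623  -0.2218 -0.1066]
[[0.3, 1.5], [-0.6, 1.7], [-0.2, 1.2], [-0.2, 0.2], [-0.1, 0.2], [-0.7, 1.3], [-0.4, 1.0], [0.6, -0.3], [-2.7, 2.1], [-1.2, 1.4]]
```

View pics/d_scene.png

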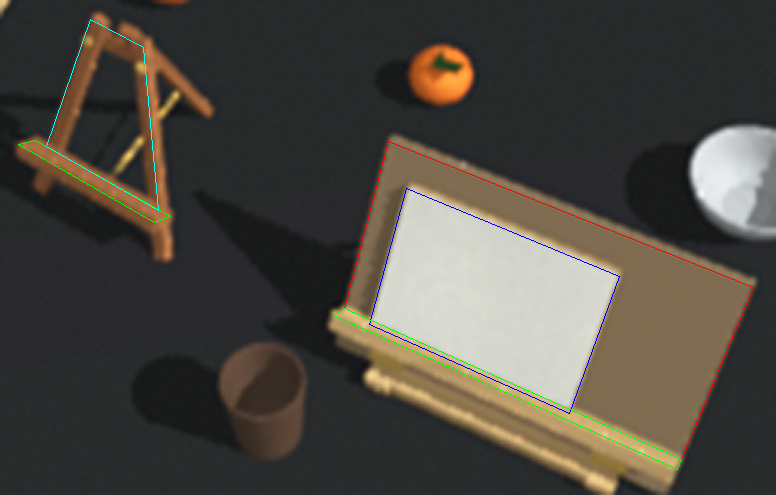

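View pics/d_top.png

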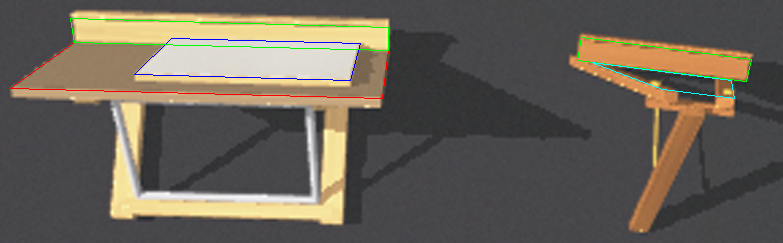

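Overlays fit within 1–2 px in both views. There is a small offset between the cameras, which I'll check with the fingertip. I'll move over to the panel's left end with the jaws shut.

Emit:
{"name": "play_rows", "arguments": {
  "steps": [
    [[0,0,-1,0.16],[0,0,-1,0.159],[2.6,-4.8,0,0],[2.6,-4.8,0,0],[2.6,-4.8,0,0],[2.6,-4.8,0,0],[2.6,-4.8,0,0],[2.6,-4.8,0,0],[2.6,-4.8,0,0],[2.6,-4.8,0,0],[2.6,-4.8,0,0],[2.6,-4.8,0,0],[2.6,-4.8,0,0],[2.6,-4.8,0,0],[2.6,-4.8,0,0],[2.6,-4.8,0,0],[2.6,-4.8,0,0],[2.6,-4.8,0,0],[2.6,-4.8,0,0],[2.0,-5.0,0,0]]
  ],
  "jaw": -1
}}

```text
time: 3.5
ee_pos: [0.6597, 0.2719, 0.2512]
eef_rot: [180.0, -0.0, -0.2]
force: [0.8, -0.8, -0.7]
width: 0.0
```

Emit:
{"name": "play_rows", "arguments": {
  "steps": [
    [[0.5,0,3,0],[0.5,0,4,0],[0.5,0,4,0],[0,0,2,0],[0,0,0,0]]
  ]
}}

```text
time: 4.12
ee_pos: [0.6726, 0.27, 0.1193]
eef_rot: [179.9, 0.2, -0.2]
force: [0.7, 0.5, -0.2]
width: 0.0003
```

```bash
cat > look.py <<'E'
import sys
from fit import *
from plant import robot
tag=sys.argv[1]
st=robot.state(); print({k:np.round(st[k],4).tolist() for k in("time","ee_pos","eef_rot","force","width")})
for n in("scene","top"):
    im=eyes.snapshot(n); cv2.imwrite(f"pics/{tag}_{n}.png",im)
    for a in sys.argv[2:]:
        m,x0,y0,w,h,f=a.split(",");
        if m!=n: continue
        x0,y0,w,h=map(int,(x0,y0,w,h));f=float(f)
        c=cv2.resize(im[y0:y0+h,x0:x0+w],None,fx=f,fy=f,interpolation=cv2.INTER_CUBIC)
        p=((proj(n,[st["ee_pos"]])[0]-[x0,y0]+.5)*f).round().astype(int); cv2.drawMarker(c,tuple(map(int,p)),(255,0,255),0,10,1)
        cv2.imwrite(f"pics/{tag}_{n}_c.png",c)
E
python3 look.py e scene,250,140,132,130,4.5 top,80,90,180,110,4
```

```text
{'time': 4.125, 'ee_pos': [0.6726, 0.27, 0.1193], 'eef_rot': [179.9446, 0.2112, -0.1885], 'force': [0.6589, 0.4885, -0.2252], 'width': 0.0003}
```

View pics/e_scene_c.png

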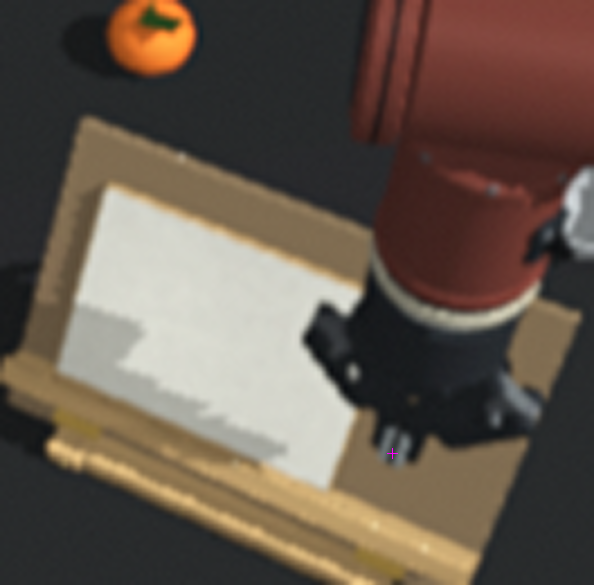

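View pics/e_top_c.png

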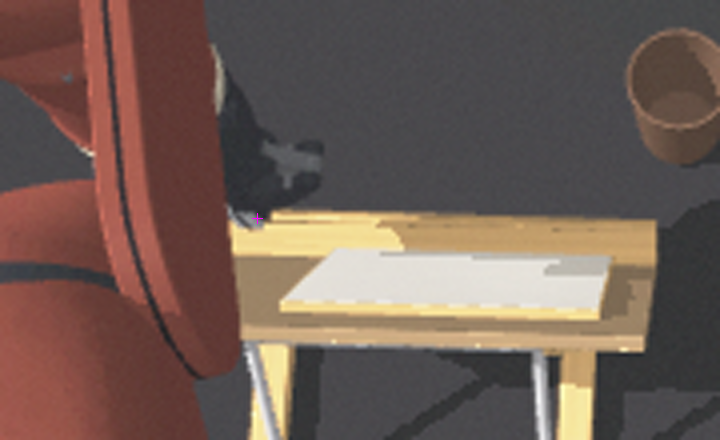

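Emit:
{"name": "play_rows", "arguments": {
  "steps": [
    [[0,0,1.3,0],[-0.5,0,1.3,0],[0,0,0,0],[0,0,0,0]]
  ]
}}

```text
time: 4.72
ee_pos: [0.6688, 0.2704, 0.0953]
eef_rot: [180.0, 0.0, -0.2]
force: [-0.2, -0.5, -0.0]
width: 0.0002
```

Emit:
{"name": "play_rows", "arguments": {
  "steps": [
    [[-0.8,0,0.2,0],[-0.3,0,0,0],[-0.2,0,0,0],[0,0,0,0]]
  ]
}}

```text
time: 5.22
ee_pos: [0.6558, 0.2705, 0.0935]
eef_rot: [-180.0, -0.0, -0.2]
force: [-0.1, -0.2, -0.3]
width: 0.0001
```

```bash
python3 look.py f scene,290,190,90,80,8 top,80,90,180,110,4
```

```text
{'time': 5.225, 'ee_pos': [0.6558, 0.2705, 0.0935], 'eef_rot': [-179.9943, -0.0148, -0.176], 'force': [-0.083, -0.1975, -0.3174], 'width': 0.0001}
```

View pics/f_scene_c.png

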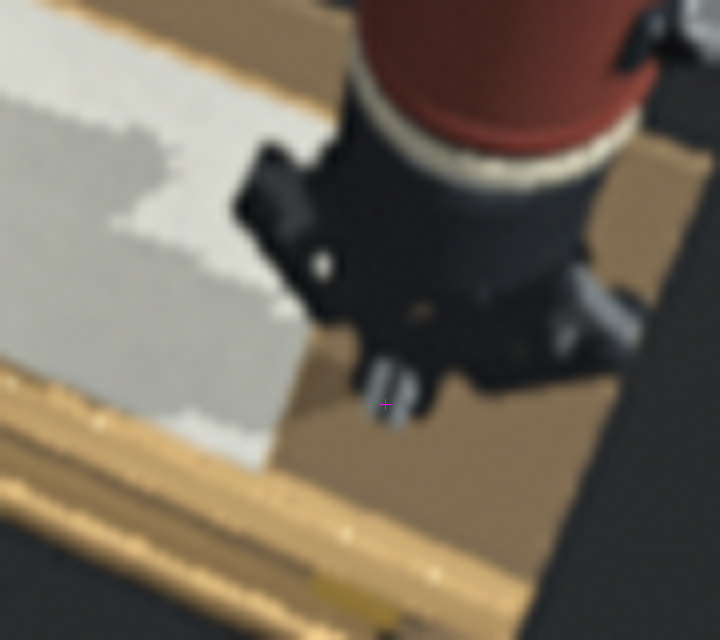

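View pics/f_top_c.png

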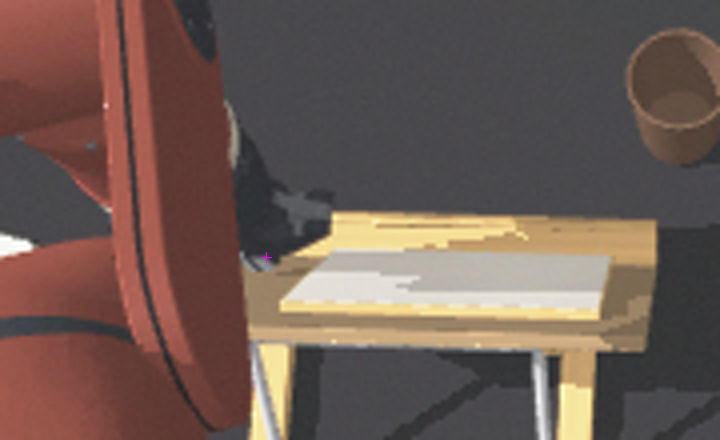

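Emit:
{"name": "play_rows", "arguments": {
  "steps": [
    [[-0.15,0,0,0],[-0.15,0,0,0],[0,0,0,0]]
  ]
}}

```text
time: 5.7
ee_pos: [0.6527, 0.2705, 0.0932]
eef_rot: [180.0, 0.0, -0.2]
force: [0.6, -0.1, 1.1]
width: -0.0
```

Emit:
{"name": "play_rows", "arguments": {
  "steps": [
    [[-0.15,0,0,0],[0,0,0,0]]
  ]
}}

```text
time: 5.95
ee_pos: [0.6517, 0.2704, 0.0935]
eef_rot: [-180.0, -0.1, -0.2]
force: [1.4, 0.4, 0.2]
width: -0.0004
```

Emit:
{"name": "play_rows", "arguments": {
  "steps": [
    [[-0.15,0,0,0],[0,0,0,0]]
  ]
}}

```text
time: 6.2
ee_pos: [0.6513, 0.2704, 0.0941]
eef_rot: [-180.0, -0.2, -0.2]
force: [5.4, 0.0, -1.3]
width: 0.0003
```

Emit:
{"name": "play_rows", "arguments": {
  "steps": [
    [[0.22,0,0,0],[0,0.8,0,0],[0,0.6,0,0],[0,0.6,0,0],[0,0.6,0,0],[0,0.6,0,0],[0,0.6,0,0],[0,0.6,0,0],[0,0.6,0,0],[0,0,0,0]]
  ]
}}

```text
time: 7.45
ee_pos: [0.6519, 0.2197, 0.0932]
eef_rot: [180.0, 0.0, -0.2]
force: [0.2, 1.0, 0.2]
width: 0.0001
```

```bash
python3 look.py g scene,240,160,130,110,6 top,80,90,180,110,4
```

```text
{'time': 7.45, 'ee_pos': [0.6519, 0.2197, 0.0932], 'eef_rot': [179.9795, 0.0199, -0.2179], 'force': [0.185, 0.9531, 0.1701], 'width': 0.0001}
```

View pics/g_scene_c.png

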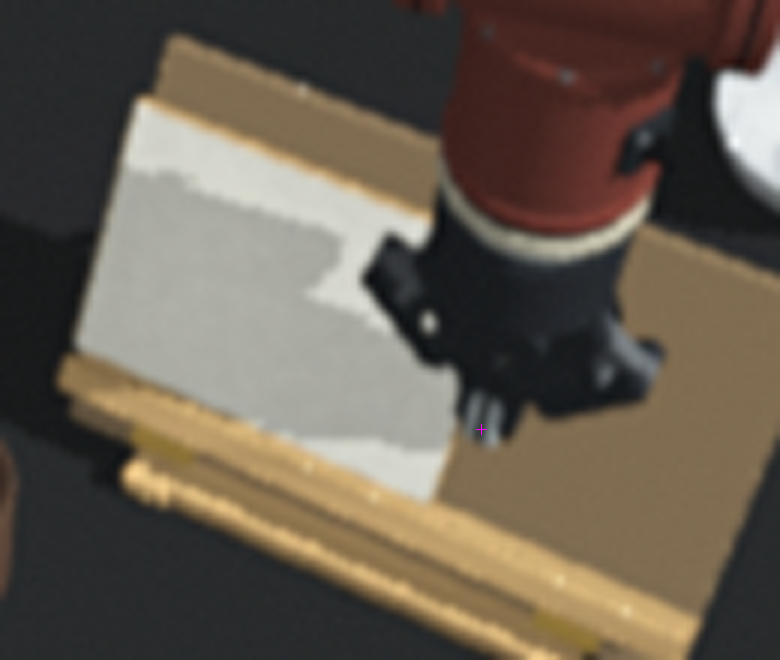

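View pics/g_top_c.png

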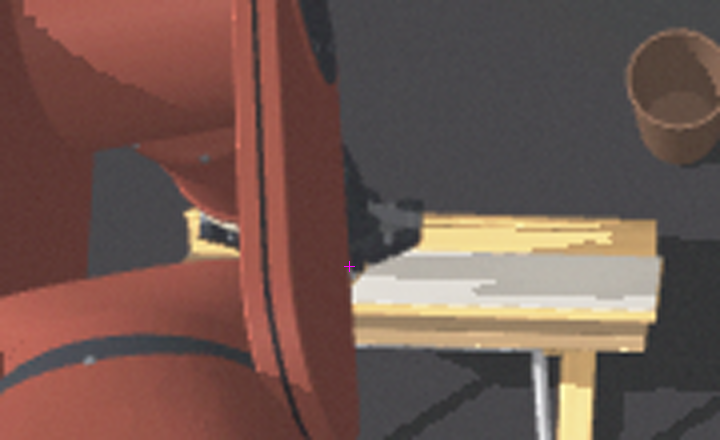

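Emit:
{"name": "play_rows", "arguments": {
  "steps": [
    [[0,0.6,0,0],[0,0.6,0,0],[0,0.6,0,0],[0,0.6,0,0],[0,0.6,0,0],[0,0.6,0,0],[0,0,0,0]]
  ]
}}

```text
time: 8.43
ee_pos: [0.6519, 0.1836, 0.0934]
eef_rot: [180.0, -0.0, -0.2]
force: [1.0, -0.9, 1.0]
width: 0.0004
```

```bash
python3 look.py h scene,230,150,130,110,6 top,80,90,180,110,4
```

```text
{'time': 8.425, 'ee_pos': [0.6519, 0.1836, 0.0934], 'eef_rot': [179.9638, -0.0005, -0.2163], 'force': [1.0165, -0.851, 0.9514], 'width': 0.0004}
```

View pics/h_scene_c.png

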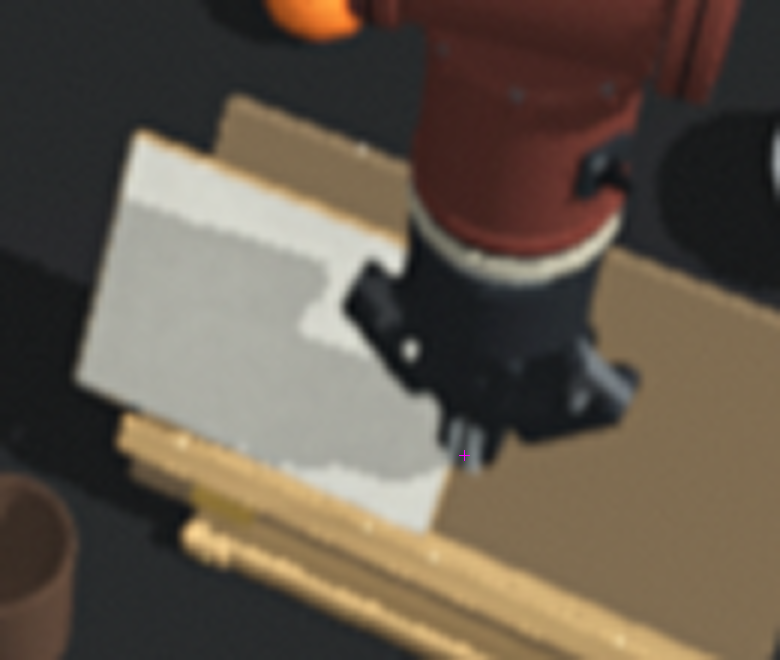

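View pics/h_top_c.png

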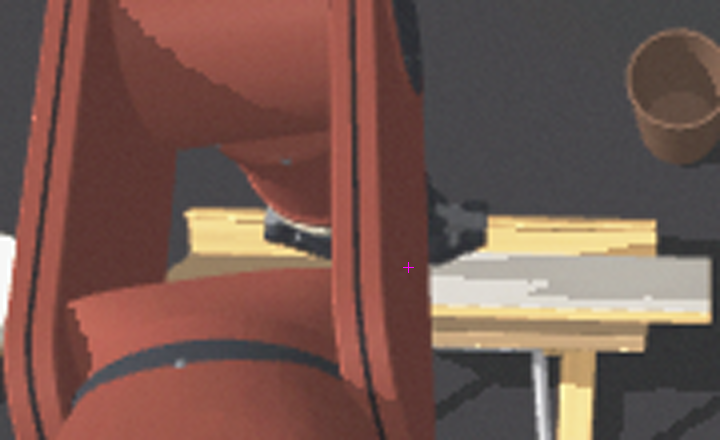

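Panel protrudes about 37 mm past the board side. Next: retreat, turn the jaws, and go over the protruding end with the jaws open.

Emit:
{"name": "play_rows", "arguments": {
  "steps": [
    [[1,-1.5,0,0],[0.5,0,-3,0],[0,0,-4,-0.175],[0,0,-4,-0.175],[0,0,-4,-0.175],[0,0,-1,-0.175],[0,0,0,-0.175],[0,0,0,-0.175],[0,0,0,-0.175],[0,0,0,-0.175],[0,0,0,-0.174],[-4,-1,0,0],[-5,-1,0,0],[-5,-1,0,0],[-4.5,-1.5,0,0],[0,0,0,0],[0,0,0,0]]
  ],
  "jaw": 1
}}

```text
time: 10.65
ee_pos: [0.6218, 0.0149, 0.2532]
eef_rot: [-180.0, -0.0, 90.0]
force: [0.1, 0.6, -0.3]
width: 0.0852
```

Emit:
{"name": "play_rows", "arguments": {
  "steps": [
    [[-0.3,-0.4,3,0],[0,0,3,0],[0,0,3,0],[0,0,0,0]]
  ]
}}

```text
time: 11.15
ee_pos: [0.6158, 0.0132, 0.16]
eef_rot: [-179.6, -0.1, 90.1]
force: [-0.2, 0.5, -0.6]
width: 0.0853
```

```bash
python3 look.py i scene,220,140,130,110,6 top,150,80,150,110,5
```

```text
{'time': 11.15, 'ee_pos': [0.6158, 0.0132, 0.16], 'eef_rot': [-179.6377, -0.0579, 90.113], 'force': [-0.2491, 0.4699, -0.6469], 'width': 0.0853}
```

View pics/i_scene_c.png

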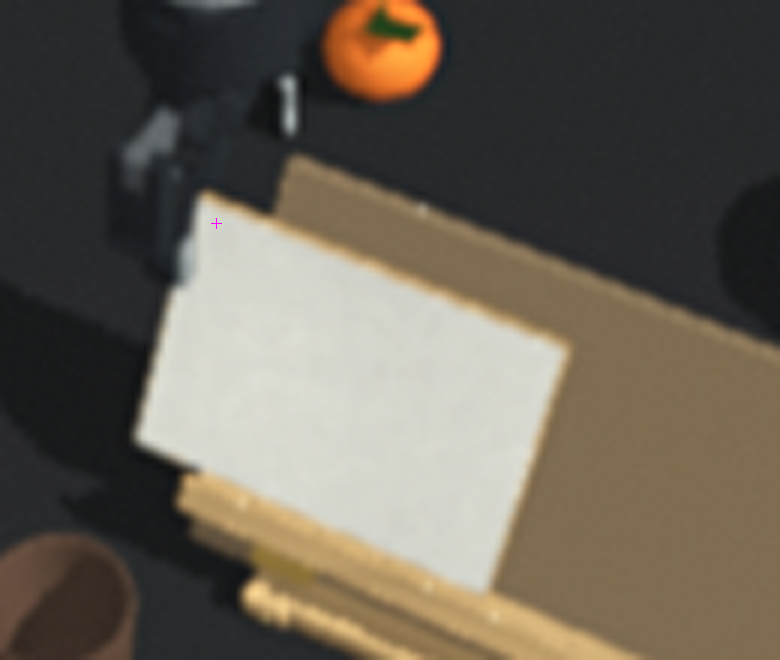

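View pics/i_top_c.png

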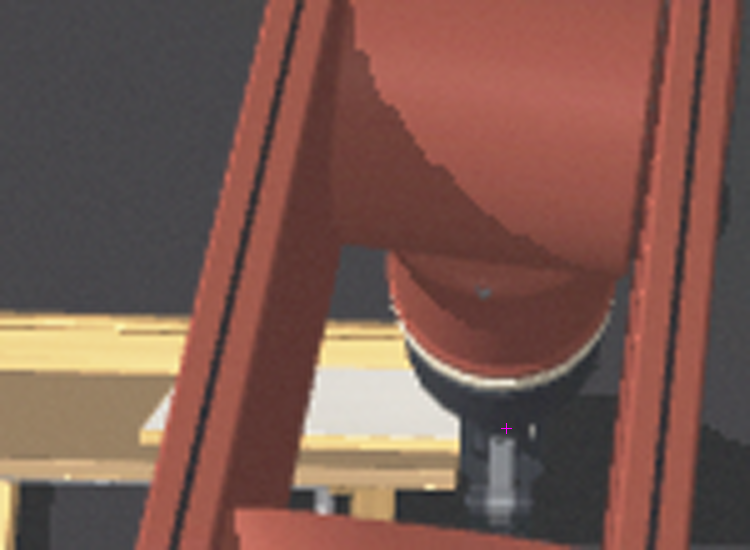

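```bash
python3 - <<'E'
from fit import *
p=np.load("fit.npy")
def cr(X): return ((proj("scene",X)-[220,140]+.5)*6).round(0).tolist()
print("pads",cr([[.658,.013,.173],[.573,.013,.173],[.658,.002,.173],[.658,.024,.173]]))
for s in (-.095,-.1,-.105): print(s,cr(W(p,[B(s-.09,.13,.006),B(s-.09,0,.006),B(s+.09,.13,.006)])))
print(cr(W(p,[B(-.15,.16,0)])))
E
```

```text
pads [[169.0, 274.0], [259.0, 138.0], [146.0, 264.0], [191.0, 283.0]]
-0.095 [[194.0, 201.0], [134.0, 446.0], [567.0, 354.0]]
-0.1 [[184.0, 197.0], [125.0, 442.0], [556.0, 350.0]]
-0.105 [[174.0, 193.0], [116.0, 438.0], [545.0, 345.0]]
[[285.0, 166.0]]
```

Emit:
{"name": "play_rows", "arguments": {
  "steps": [
    [[0,0.15,1.5,0],[0,0,1.3,0],[0,0,0.9,0],[0,0,0,0]]
  ]
}}

```text
time: 11.75
ee_pos: [0.6185, 0.0114, 0.1249]
eef_rot: [-179.9, -0.0, 90.0]
force: [0.2, 0.5, -0.7]
width: 0.0857
```

Emit:
{"name": "play_rows", "arguments": {
  "steps": [
    [[0,0,0,0],[0,0,0,0],[0,0,0,0],[0,0,0,0],[0,0,0,0]]
  ],
  "jaw": -0.25
}}

```text
time: 12.38
ee_pos: [0.6194, 0.0114, 0.1264]
eef_rot: [180.0, 0.0, 90.0]
force: [-0.3, -0.1, -0.3]
width: 0.032
```

```bash
python3 look.py j scene,220,140,130,110,6 top,150,80,150,110,5
```

```text
{'time': 12.375, 'ee_pos': [0.6194, 0.0114, 0.1264], 'eef_rot': [179.9931, 0.0011, 90.0012], 'force': [-0.293, -0.1317, -0.2868], 'width': 0.032}
```

View pics/j_scene_c.png

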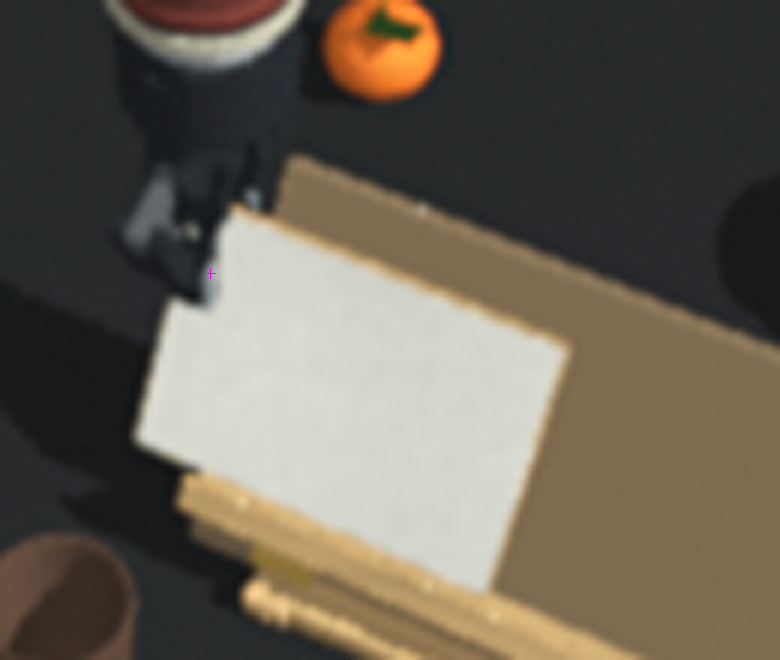

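Emit:
{"name": "play_rows", "arguments": {
  "steps": [
    [[0.2,-0.15,0.3,0],[0,0,0,0],[0,0,0,0]]
  ],
  "jaw": -0.35
}}

```text
time: 12.85
ee_pos: [0.6178, 0.0135, 0.1232]
eef_rot: [-180.0, -0.0, 90.0]
force: [-0.9, 1.1, 0.2]
width: 0.0275
```

Emit:
{"name": "play_rows", "arguments": {
  "steps": [
    [[0,0.4,-0.25,0],[0,0.4,-0.2,0],[0,0,0,0]]
  ],
  "jaw": -0.43
}}

```text
time: 13.22
ee_pos: [0.6263, 0.0134, 0.128]
eef_rot: [180.0, -0.0, 90.0]
force: [0.3, -0.6, 0.8]
width: 0.0243
```

Emit:
{"name": "play_rows", "arguments": {
  "steps": [
    [[0,0.4,-0.2,0],[0,0.4,-0.2,0],[0,0,0,0]]
  ],
  "jaw": -0.52
}}

```text
time: 13.6
ee_pos: [0.634, 0.0134, 0.1317]
eef_rot: [-180.0, -0.0, 90.0]
force: [0.1, -0.3, 0.7]
width: 0.0206
```

```bash
python3 look.py k scene,220,140,130,110,6 top,150,80,150,110,5
```

```text
{'time': 13.6, 'ee_pos': [0.634, 0.0134, 0.1317], 'eef_rot': [-179.9858, -0.0049, 90.0015], 'force': [0.1243, -0.2633, 0.7388], 'width': 0.0206}
```

View pics/k_scene_c.png

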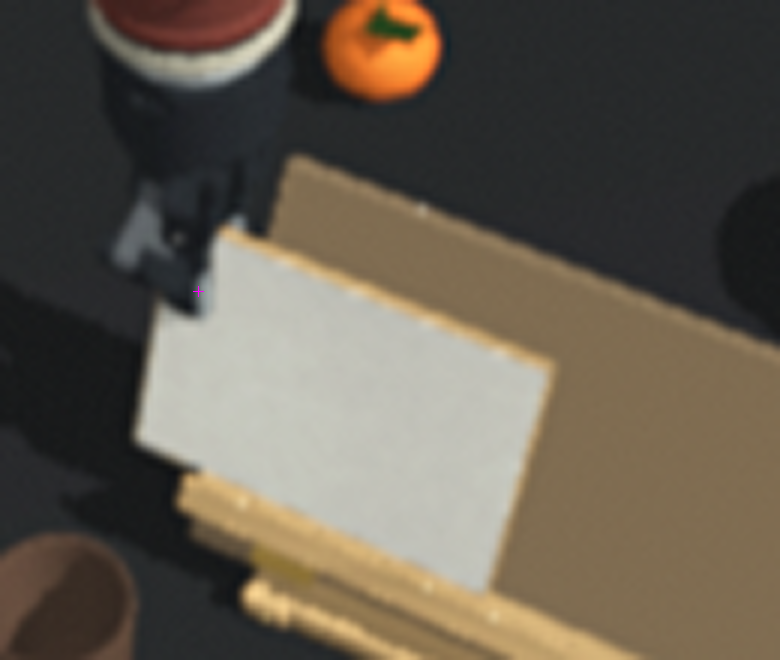

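View pics/k_top_c.png

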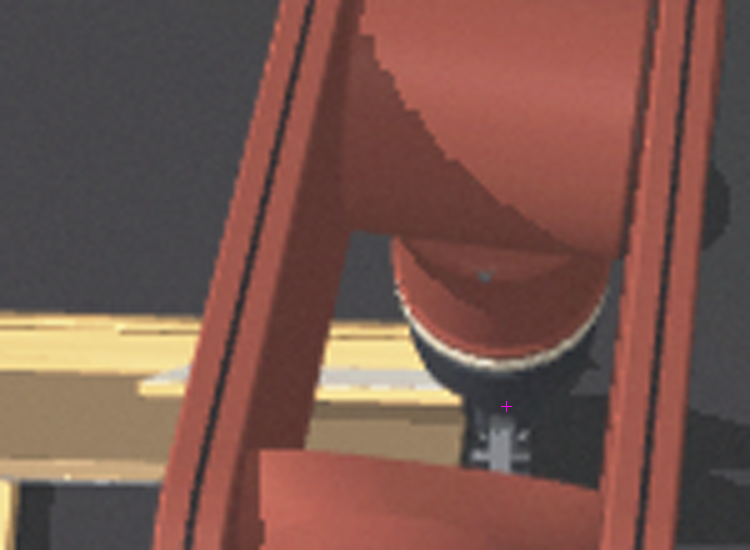

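The panel is tilting upright cleanly, with its white face darker and the upper edge parallel to the board. I'll continue the arc while closing.

Emit:
{"name": "play_rows", "arguments": {
  "steps": [
    [[0,0.45,-0.2,0],[0,0.45,-0.15,0],[0,0,0,0]]
  ],
  "jaw": -0.61
}}

```text
time: 14.08
ee_pos: [0.6429, 0.0134, 0.1352]
eef_rot: [-180.0, -0.0, 90.0]
force: [0.7, -0.1, 0.1]
width: 0.0164
```

Emit:
{"name": "play_rows", "arguments": {
  "steps": [
    [[0,0.45,-0.15,0],[0,0.45,-0.15,0],[0,0,0,0]]
  ],
  "jaw": -0.7
}}

```text
time: 14.45
ee_pos: [0.6517, 0.0134, 0.1381]
eef_rot: [-179.9, -0.0, 90.0]
force: [-0.1, 0.1, 0.2]
width: 0.0126
```

Emit:
{"name": "play_rows", "arguments": {
  "steps": [
    [[0,0.45,-0.1,0],[0,0.45,-0.1,0],[0,0,0,0]]
  ],
  "jaw": -0.78
}}

```text
time: 14.82
ee_pos: [0.6605, 0.0134, 0.1399]
eef_rot: [-179.9, -0.0, 90.0]
force: [0.1, -0.3, 0.2]
width: 0.0093
```

```bash
python3 look.py l scene,220,140,130,110,6 top,150,80,150,110,5
```

```text
{'time': 14.825, 'ee_pos': [0.6605, 0.0134, 0.1399], 'eef_rot': [-179.9087, -0.0059, 90.0046], 'force': [0.1055, -0.3201, 0.2275], 'width': 0.0093}
```

View pics/l_scene_c.png

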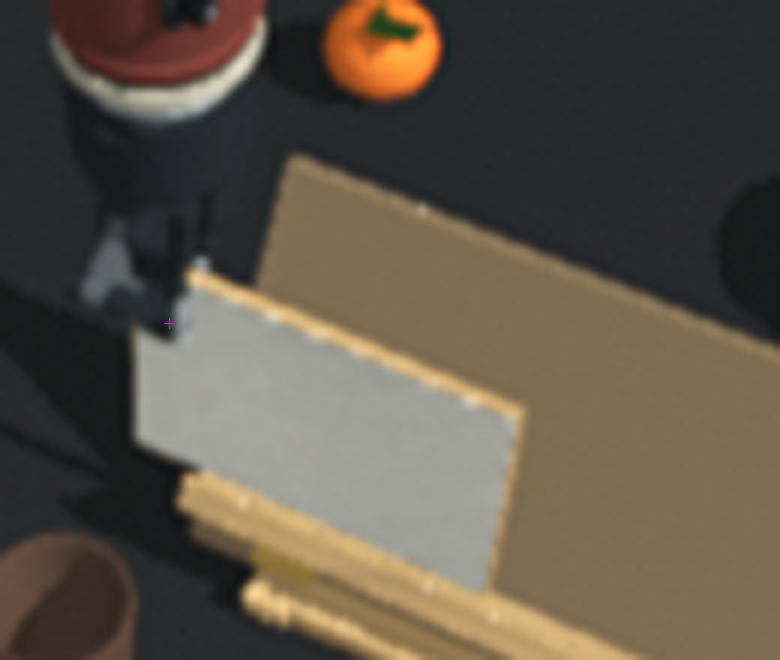

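Beautiful. Now the last bit of the arc, close fully, and wait.

Emit:
{"name": "play_rows", "arguments": {
  "steps": [
    [[0,0.45,-0.05,0],[0,0.3,-0.05,0],[0,0,0,0],[0,0,0,0],[0,0,0,0],[0,0,0,0]]
  ],
  "jaw": -1
}}

```text
time: 15.68
ee_pos: [0.6684, 0.0134, 0.1414]
eef_rot: [180.0, 0.0, 90.0]
force: [2.7, -0.7, 0.9]
width: 0.0054
```

Emit:
{"name": "play_rows", "arguments": {
  "steps": [
    [[0,0,-0.5,0],[0,0,-1,0],[0,0,-1,0],[0,0,-1,0],[0,0,-1,0],[0,0,0,0]]
  ]
}}

```text
time: 16.42
ee_pos: [0.6691, 0.0133, 0.1879]
eef_rot: [179.9, 0.0, 90.0]
force: [0.4, 1.1, -1.6]
width: 0.0055
```

```bash
python3 look.py m scene,220,120,130,110,6 top,150,80,150,110,5
```

```text
{'time': 16.425, 'ee_pos': [0.6691, 0.0133, 0.1879], 'eef_rot': [179.862, 0.0127, 90.0022], 'force': [0.3883, 1.0568, -1.6177], 'width': 0.0055}
```

View pics/m_scene_c.png

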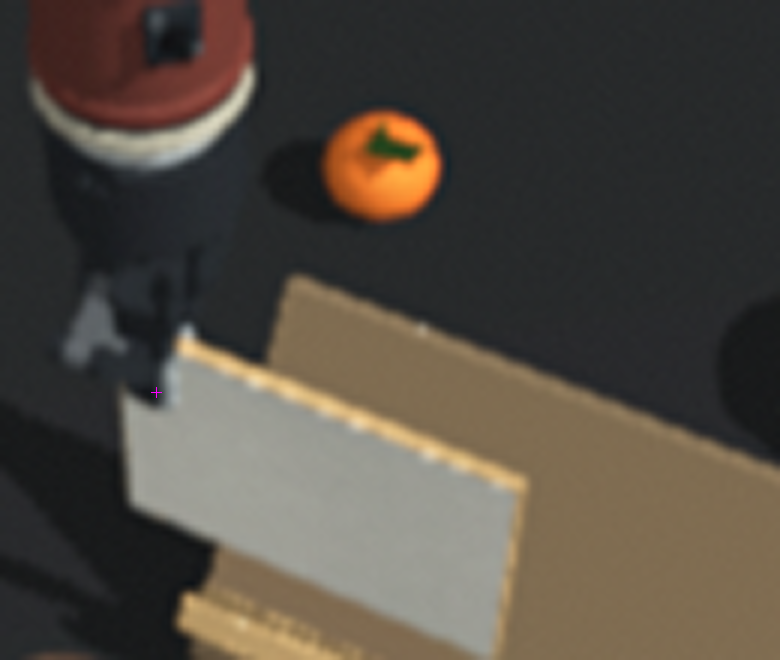

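View pics/m_top_c.png

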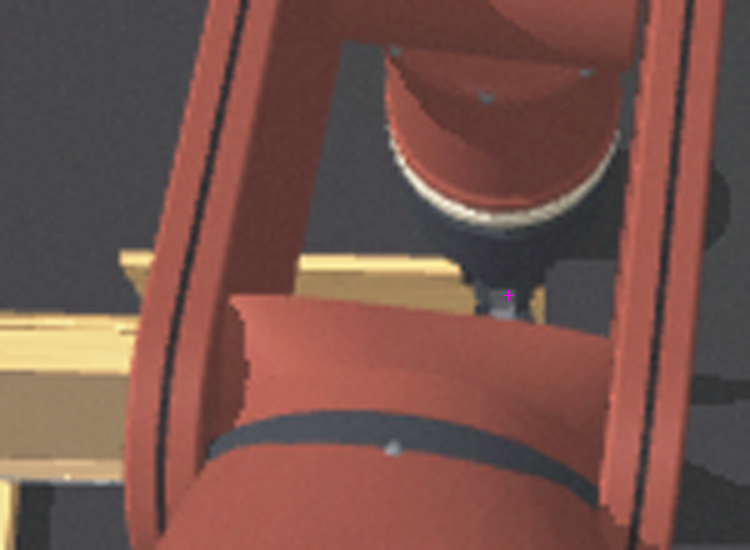

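```bash
python3 - <<'E'
from fit import *
def cr(X): return ((proj("scene",X)-[220,120]+.5)*6+[8,-9]).round(0).tolist()
print(cr([[.672,.1795,.2245],[.672,-.0005,.0945],[.672,.1795,.0945]]))
p=np.load("fit.npy"); print(p.round(4)); L=W(p[4:7],[Ez(0,0,0.003),Ez(.08,0,0),Ez(-.08,0,0),Ez(0,.15,0)]);print(L.round(4))
E
```

```text
[[531.0, 489.0], [142.0, 499.0], [505.0, 657.0]]
[ 0.6252  0.184  -0.0041 -0.0326  0.623  -0.2218 -0.1066]
[[ 0.6556 -0.2253  0.0561]
 [ 0.6613 -0.1455  0.055 ]
 [ 0.6443 -0.3046  0.055 ]
 [ 0.5969 -0.219   0.1941]]
```

```bash
cat > f2.py <<'E'
from fit import *
b=np.array([1.2,-1.2])
es=[("top",.08,.005,.027,(314.5,149.9)),("top",-.08,.005,.027,(378.4,157.6)),("top",.08,0,0,(313.4,158.6)),("top",-.08,0,0,(375.9,167.4)),
("top",-.029,.15,0,(371.4,173.5)),("scene",.08,0,0,(201.6,188.8)),("scene",-.08,0,0,(160.6,165.9)),("scene",-.08,.005,.027,(154.5,168.5))]
def r2(p,full=0):
    o=[proj(c,W(p,Ez(y,u,d)))[0]+(b if c=="scene" else 0)-uv for c,y,u,d,uv in es]
    return np.array(o) if full else np.ravel(o)
e=least_squares(r2,[.6,-.21,-.1],loss="soft_l1"); print("easel",e.x.round(4)); print(r2(e.x,1).round(1).tolist())
np.save("easel.npy",e.x)
L=W(e.x,[Ez(0,0,0.003),Ez(.08,0,0),Ez(-.08,0,0),Ez(0,.15,0)]);print(L.round(4))
E
python3 f2.py
```

```text
easel [ 0.6238 -0.2223 -0.1044]
[[0.7, -0.7], [-0.1, -0.6], [-0.0, 0.9], [-0.1, -0.1], [0.1, -0.2], [0.3, 0.2], [0.5, -0.0], [0.3, -0.7]]
[[ 0.6564 -0.2257  0.0561]
 [ 0.662  -0.1459  0.055 ]
 [ 0.6453 -0.305   0.055 ]
 [ 0.5977 -0.2196  0.1941]]
```

Emit:
{"name": "play_rows", "arguments": {
  "steps": [
    [[0,0,-0.5,0.052],[0,0,-0.5,0.052],[-1.9,0.2,0,0],[-3,0.4,0,0],[-3.5,0.45,0,0],[-3.5,0.45,0,0],[-3.5,0.45,0,0],[-3.5,0.45,0,0],[-3.5,0.45,0,0],[-3.5,0.4,0,0],[-3,0.3,0,0],[-2,0.2,0,0],[0,0,0,0],[0,0,0,0]]
  ]
}}

```text
time: 18.27
ee_pos: [0.6737, -0.2968, 0.1962]
eef_rot: [-180.0, -0.0, 84.1]
force: [0.5, 0.4, -1.3]
width: 0.0053
```

```bash
python3 look.py n scene,120,70,130,130,5 top,270,80,150,130,5
```

```text
{'time': 18.275, 'ee_pos': [0.6737, -0.2968, 0.1962], 'eef_rot': [-179.9844, -0.0458, 84.0878], 'force': [0.4523, 0.3792, -1.3298], 'width': 0.0053}
```

View pics/n_scene_c.png

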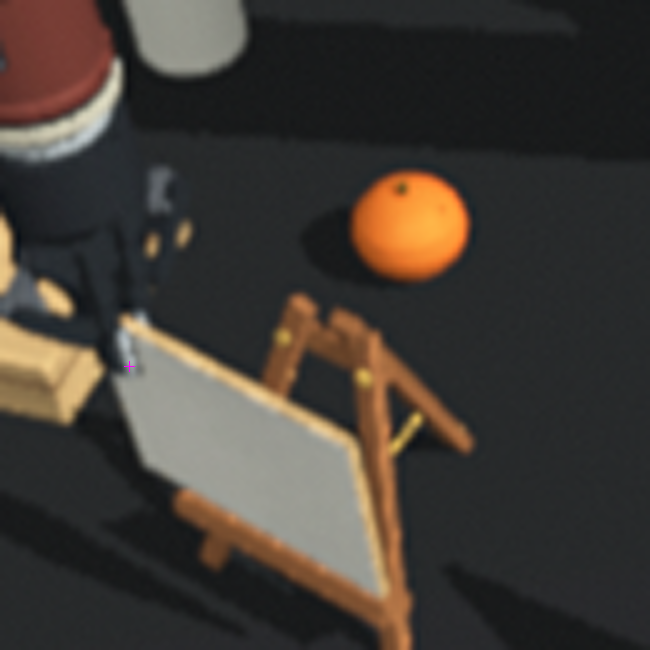

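View pics/n_top_c.png

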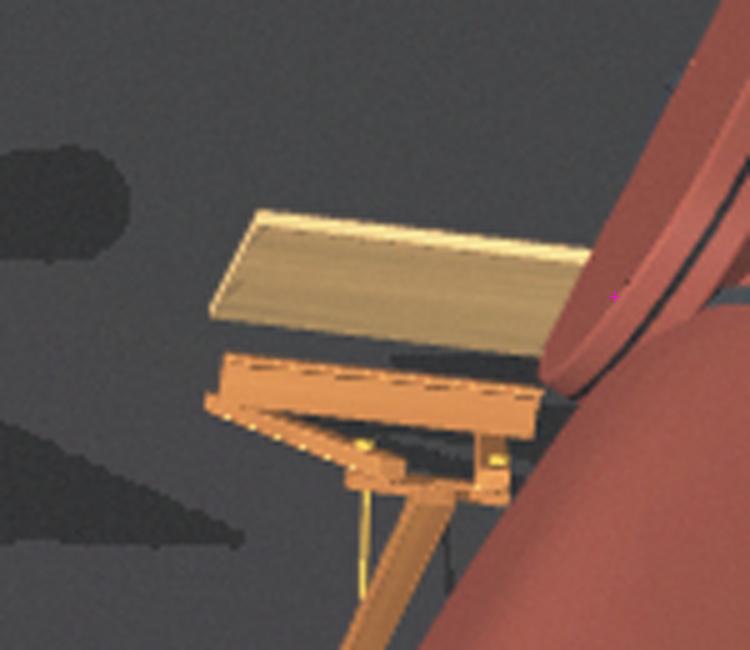

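```bash
cat > f3.py <<'E'
from fit import *
T=np.array([.6737,-.2968,.1962]); yaw=np.radians(-5.91)
ob=[("scene",.003,.09,.13,(352,447)),("scene",.003,.09,0,(384,597)),("scene",.003,-.09,0,(147,467)),
("top",.003,.09,.13,(260,211)),("top",-.003,.09,0,(212,316))]
def r(p,full=0):
    off,h,roll,tilt=p; o=[]
    for c,x,y,z,uv in ob:
        P=np.array([x,y+off,z-h]); 
        c1,s1=np.cos(roll),np.sin(roll); P=np.array([P[0],c1*P[1]-s1*P[2],s1*P[1]+c1*P[2]])
        c1,s1=np.cos(tilt),np.sin(tilt); P=np.array([c1*P[0]+s1*P[2],P[1],-s1*P[0]+c1*P[2]])
        q=proj(c,W([T[0],T[1],yaw],P)+[0,0,T[2]])[0]
        o0=(120,70) if c=="scene" else (270,80)
        o.append(q+((1.2,-1.2) if c=="scene" else (0,0))-(np.array(uv)/5-.5+o0))
    return np.array(o) if full else np.ravel(o)
s=least_squares(r,[.072,.0934,0,0]);print(s.x.round(4));print(r(s.x,1).round(1).tolist())
E
python3 f3.py
```

```text
[ 0.0734  0.0943  0.0049 -0.0252]
[[0.1, -0.8], [0.3, 0.4], [-0.1, -0.6], [0.1, 1.0], [-0.4, 0.4]]
```

Emit:
{"name": "play_rows", "arguments": {
  "steps": [
    [[-0.25,-1.1,0,0],[-0.2,-1.05,0,0],[0,0,1.2,0],[0,0,1.2,0],[0,0,0.9,0],[0,0,0.3,0],[0,0,0,0],[0,0,0,0]]
  ]
}}

```text
time: 19.38
ee_pos: [0.6521, -0.3002, 0.1608]
eef_rot: [180.0, 0.0, 84.0]
force: [0.1, 0.2, -1.8]
width: 0.0058
```

```bash
python3 look.py o scene,120,70,130,130,5 top,270,80,150,130,5
```

```text
{'time': 19.375, 'ee_pos': [0.6521, -0.3002, 0.1608], 'eef_rot': [179.9539, 0.02, 84.0437], 'force': [0.1181, 0.1681, -1.7687], 'width': 0.0058}
```

View pics/o_scene_c.png

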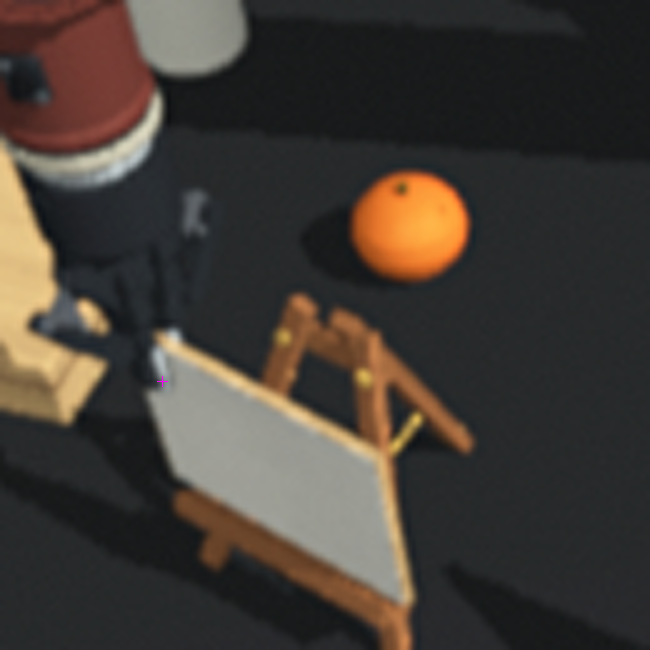

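View pics/o_top_c.png

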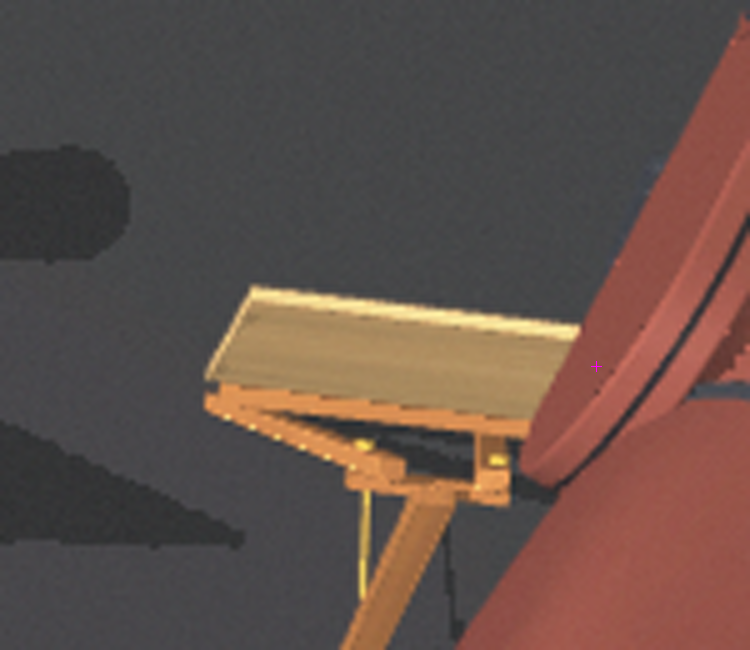

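Emit:
{"name": "play_rows", "arguments": {
  "steps": [
    [[0,0,0.3,0],[0,0,0.2,0],[0,0,0,0]]
  ]
}}

```text
time: 19.85
ee_pos: [0.6515, -0.2999, 0.1548]
eef_rot: [-180.0, -0.0, 84.0]
force: [-0.1, 0.1, -0.7]
width: 0.0055
```

Emit:
{"name": "play_rows", "arguments": {
  "steps": [
    [[0,0,0.2,0],[0,0,0,0]]
  ]
}}

```text
time: 20.1
ee_pos: [0.6517, -0.3, 0.1532]
eef_rot: [-180.0, -0.0, 84.0]
force: [0.6, -0.2, -1.9]
width: 0.0055
```

Emit:
{"name": "play_rows", "arguments": {
  "steps": [
    [[0,0,0.15,0],[0,0,0,0]]
  ]
}}

```text
time: 20.35
ee_pos: [0.6519, -0.3004, 0.1526]
eef_rot: [180.0, 0.0, 84.0]
force: [-0.9, -0.8, 3.6]
width: 0.0054
```

Contact with the ledge (force up by about 5 N). Now I'll loosen the jaws and lean the panel back in steps.

Emit:
{"name": "play_rows", "arguments": {
  "steps": [
    [[0,0,-0.1,0],[0,-0.3,0,0],[0,-0.4,0,0],[0,0,0,0]]
  ],
  "jaw": -0.74
}}

```text
time: 20.85
ee_pos: [0.6443, -0.2992, 0.1526]
eef_rot: [-180.0, -0.0, 84.0]
force: [0.1, -0.0, 0.7]
width: 0.0113
```

Emit:
{"name": "play_rows", "arguments": {
  "steps": [
    [[0,-0.5,0,0],[0,-0.5,0.1,0],[0,0,0,0]]
  ],
  "jaw": -0.67
}}

```text
time: 21.22
ee_pos: [0.6343, -0.2982, 0.1517]
eef_rot: [-180.0, -0.0, 84.0]
force: [0.3, 0.2, 0.4]
width: 0.0141
```

```bash
python3 look.py p scene,120,70,130,130,5 top,270,80,150,130,5
```

```text
{'time': 21.225, 'ee_pos': [0.6343, -0.2982, 0.1517], 'eef_rot': [-179.9777, -0.0079, 84.0289], 'force': [0.3074, 0.1859, 0.3659], 'width': 0.0141}
```

View pics/p_scene_c.png

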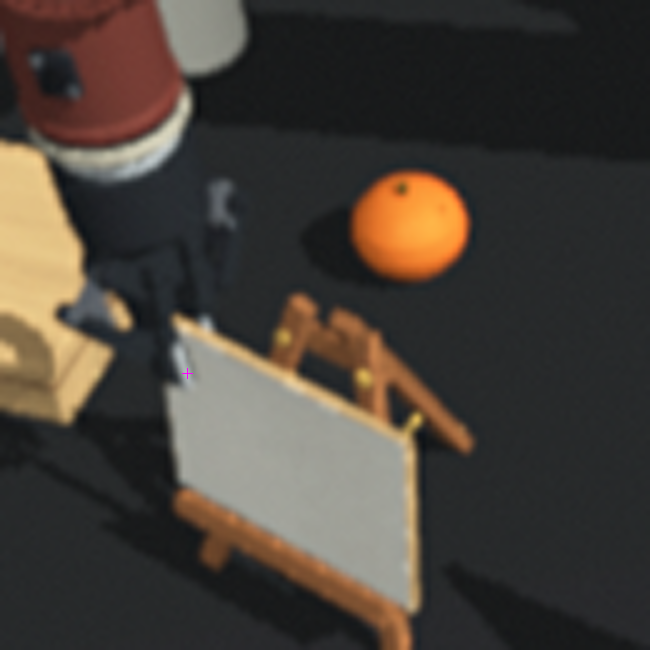

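View pics/p_top_c.png

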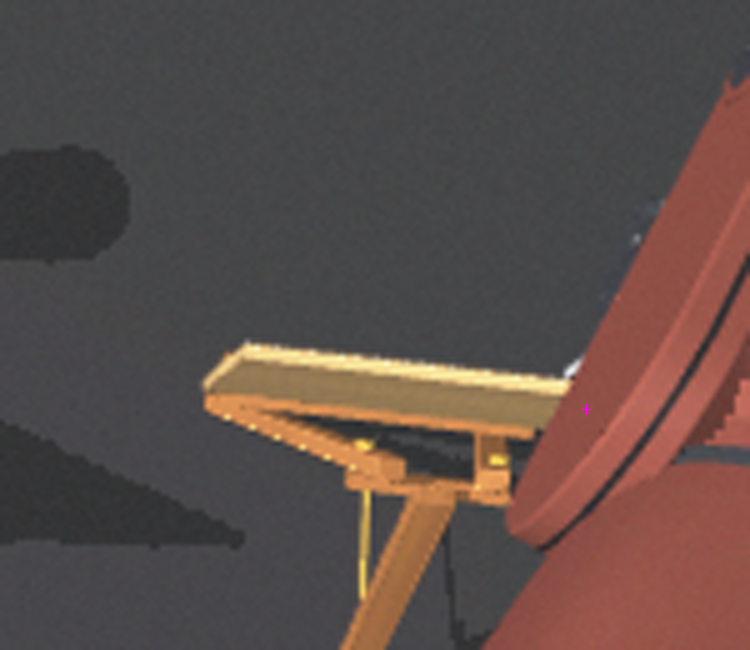

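Tilting back nicely with the lower edge on the ledge. I'll continue.

Emit:
{"name": "play_rows", "arguments": {
  "steps": [
    [[0,-0.5,0.1,0],[0,-0.5,0.1,0],[0,0,0,0]]
  ],
  "jaw": -0.59
}}

```text
time: 21.7
ee_pos: [0.6243, -0.2972, 0.1496]
eef_rot: [-180.0, -0.0, 84.0]
force: [0.4, 0.1, 0.0]
width: 0.0172
```

Emit:
{"name": "play_rows", "arguments": {
  "steps": [
    [[0,-0.5,0.15,0],[0,-0.5,0.15,0],[0,0,0,0]]
  ],
  "jaw": -0.51
}}

```text
time: 22.08
ee_pos: [0.6144, -0.2961, 0.1466]
eef_rot: [-180.0, -0.0, 84.0]
force: [-0.9, -0.4, -0.4]
width: 0.0208
```

```bash
python3 look.py q scene,120,70,130,130,5 top,270,80,150,130,5
```

```text
{'time': 22.075, 'ee_pos': [0.6144, -0.2961, 0.1466], 'eef_rot': [-179.9669, -0.0135, 84.027], 'force': [-0.9051, -0.3538, -0.4188], 'width': 0.0208}
```

View pics/q_scene_c.png

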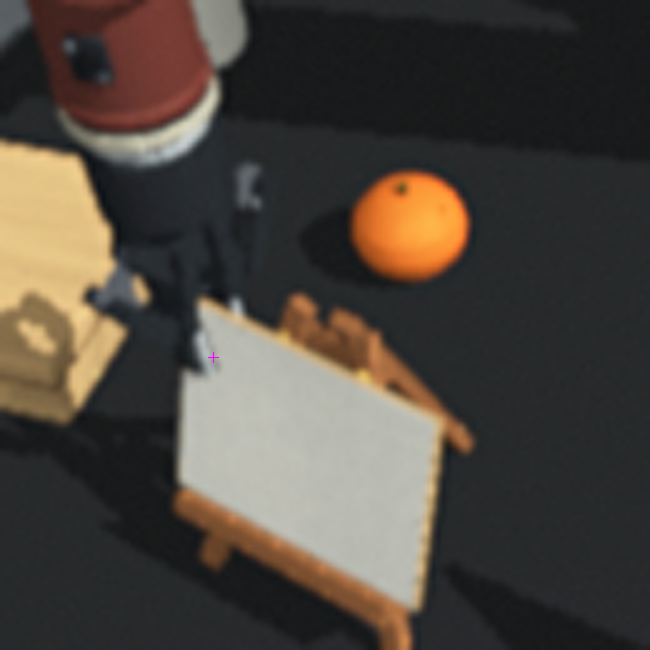

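View pics/q_top_c.png

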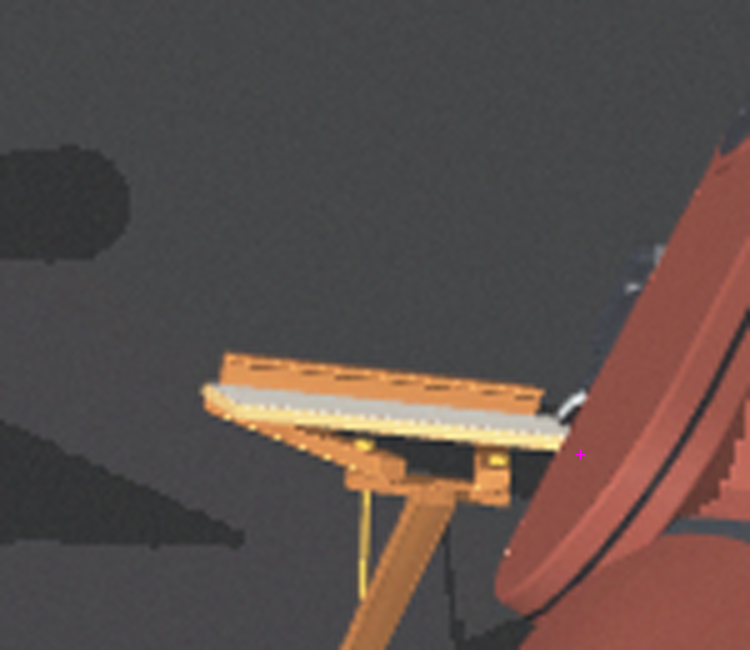

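Emit:
{"name": "play_rows", "arguments": {
  "steps": [
    [[0,-0.4,0.15,0],[0,-0.4,0.1,0],[0,-0.3,0,0],[0,0,0,0]]
  ],
  "jaw": -0.4
}}

```text
time: 22.68
ee_pos: [0.6038, -0.2951, 0.1444]
eef_rot: [-180.0, -0.0, 84.0]
force: [1.1, 0.0, -1.0]
width: 0.0258
```

Emit:
{"name": "play_rows", "arguments": {
  "steps": [
    [[0,0,0,0],[0,0,0,0],[0,0,0,0],[0,0,0,0]]
  ],
  "jaw": 0.2
}}

```text
time: 23.18
ee_pos: [0.604, -0.2951, 0.1443]
eef_rot: [180.0, 0.0, 84.0]
force: [0.1, 0.2, -0.2]
width: 0.0516
```

```bash
python3 look.py r scene,120,70,130,130,5 top,270,80,150,130,5
```

```text
{'time': 23.175, 'ee_pos': [0.604, -0.2951, 0.1443], 'eef_rot': [179.9992, 0.0007, 84.0448], 'force': [0.0562, 0.21, -0.2165], 'width': 0.0516}
```

View pics/r_scene_c.png

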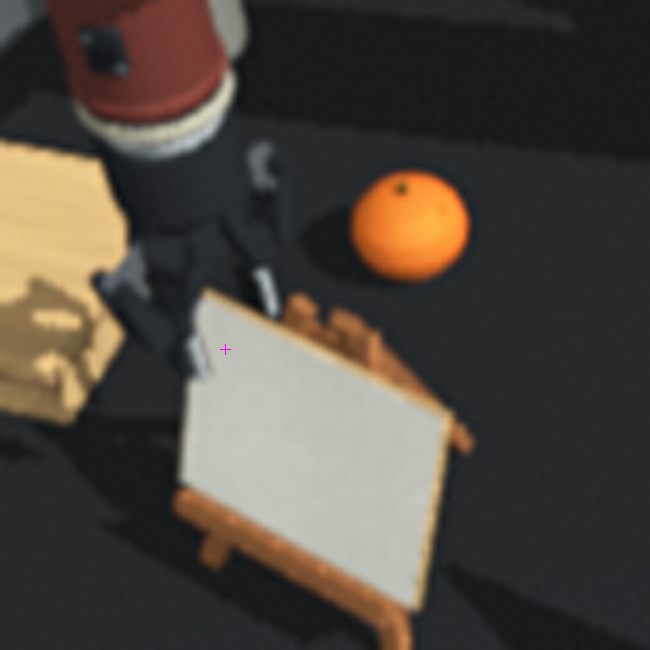

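View pics/r_top_c.png

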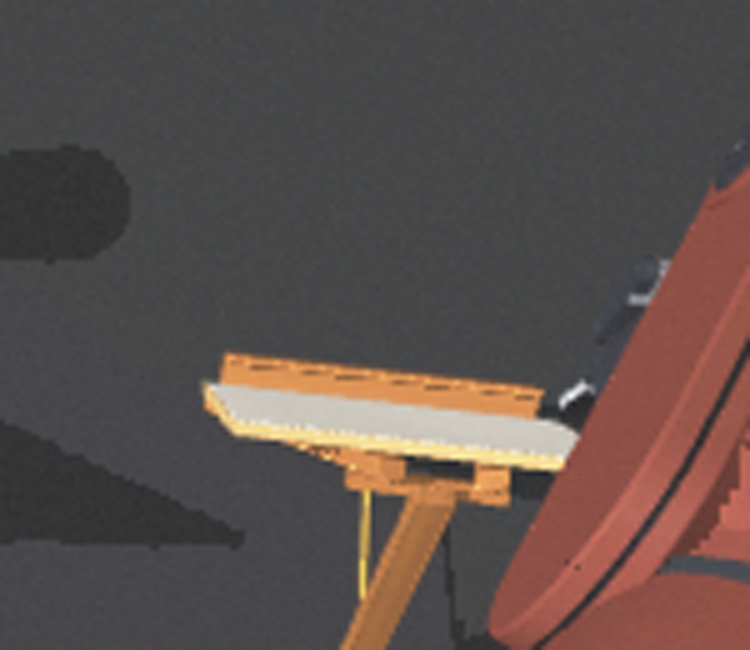

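Emit:
{"name": "play_rows", "arguments": {
  "steps": [
    [[0,0,0,0],[0,0,0,0],[0,0,0,0],[0,0,-1,0],[0,0,-2,0],[0,0,-3,0],[-1,0,-4,0],[-4,0,-3,0],[-5,-2,0,0],[-5,-4,0,0],[0,-4,0,0],[0,-4,0,0],[0,-4,0,0],[0,0,0,0]]
  ],
  "jaw": 1
}}

```text
time: 25.02
ee_pos: [0.4087, -0.4249, 0.2765]
eef_rot: [179.9, 0.1, 83.9]
force: [0.9, 0.0, 0.6]
width: 0.0852
```

```bash
python3 look.py s scene,120,70,130,130,5 top,270,80,150,130,5
```

```text
{'time': 25.025, 'ee_pos': [0.4087, -0.4249, 0.2765], 'eef_rot': [179.9262, 0.1125, 83.9039], 'force': [0.9032, 0.04, 0.6263], 'width': 0.0852}
```

View pics/s_scene_c.png

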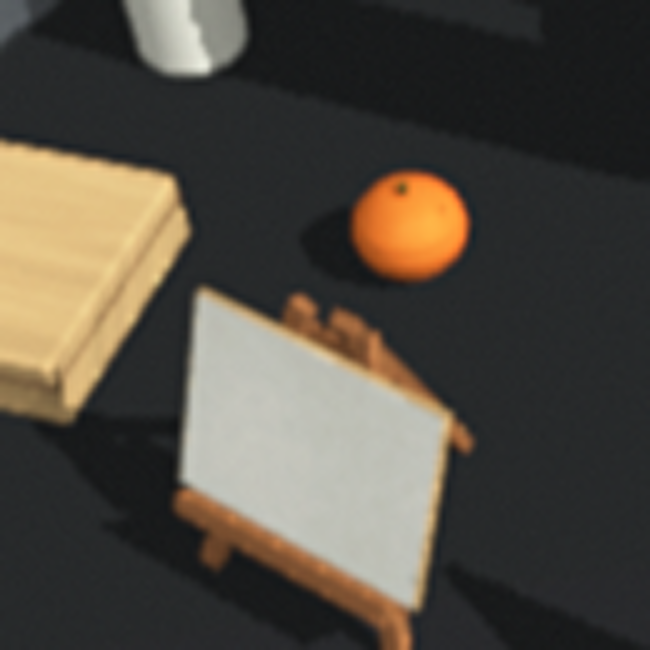

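View pics/s_top_c.png

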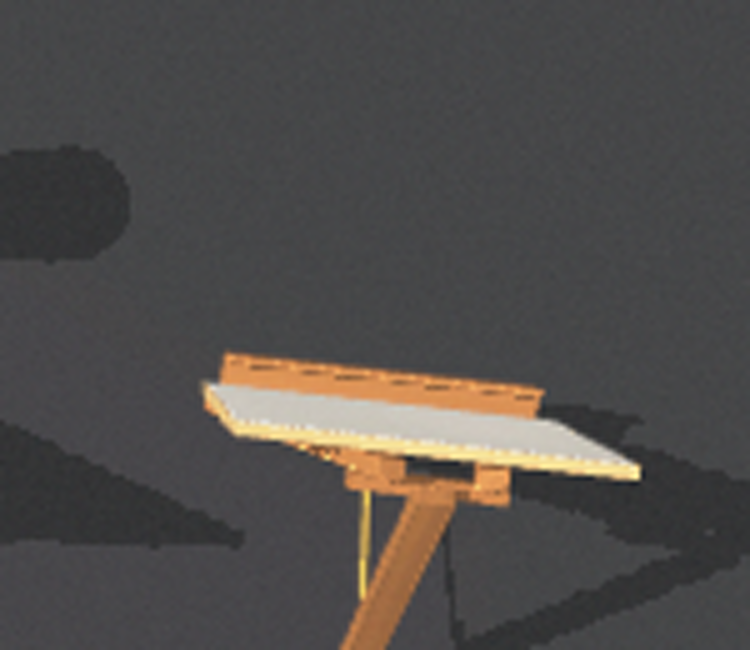

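View pics/s_scene.png

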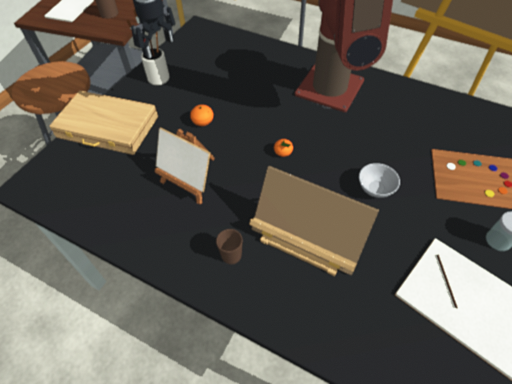

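```bash
python3 - <<'E'
from fit import *
e=np.load("easel.npy")
ob=[("scene",-.09,.13,(203,292)),("scene",.09,.13,(447,420)),("scene",.09,0,(416,608)),
("top",.09,.13,(235,424)),("top",-.09,.13,(638,465)),("top",.09,0,(213,386)),("top",-.09,0,(557,420))]
def r(p,full=0):
    o=[]
    for c,y,u,uv in ob:
        L=loc(y,u,.006,np.degrees(p[3]),0,0); q=proj(c,W([p[0],p[1],p[2]],L)+[0,0,p[4]])[0]
        o.append(q+((1.2,-1.2) if c=="scene" else (0,0))-(np.array(uv)/5-.5+((120,70) if c=="scene" else (270,80))))
    return np.array(o) if full else np.ravel(o)
s=least_squares(r,[.65,-.22,-.1,.38,.055]); x=s.x
print("back lower edge",x.round(4),"lean deg",np.degrees(x[3]).round(1)); print(r(x,1).round(1).tolist())
d=x[:2]-e[:2]; c,sn=np.cos(e[2]),np.sin(e[2]); print("easel-local x,y",(c*d[0]+sn*d[1]).round(4),(-sn*d[0]+c*d[1]).round(4),"yaw diff deg",np.degrees(x[2]-e[2]).round(1))
E
```

```text
back lower edge [ 0.6564 -0.2273 -0.0898  0.4192  0.0543] lean deg 24.0
[[-0.9, 0.1], [0.0, -0.4], [-0.1, 0.5], [0.3, -0.1], [0.7, 0.6], [-1.6, -0.4], [-0.1, 0.5]]
easel-local x,y 0.033 -0.0016 yaw diff deg 0.8
```

```bash
python3 -c "
from plant import sign_off
print(sign_off())"
```

```text
the job is handed in; nothing more can be done
None
```

The panel is on the easel, white side to the front, and the job was handed in at about 25 s on the robot's clock. I slid it sideways along the ledge until about 35 mm stuck out past the board. I tipped it upright between the loosely closed jaws, pinched it and lifted it off. Then I set its lower edge on the easel's ledge, leaned it back against the legs, let go and backed away.

**Position:** a fit to the last two pictures puts the panel about 2 mm off centre, turned 0.8° relative to the easel. It leans 24°, against the legs' 22°, and its lower edge sits about 3 mm forward of where it should be. I take those two differences as measurement error rather than a gap, since the two cameras disagree by about 1–2 pixels.

**Surroundings:** the panel was never seen touching the table. In the final picture the bowl, the tin and both fruits look unmoved; I compared them by eye, not by measurement. The robot was clear of everything.

**Forces:** the highest I saw reported was about 5 N. The reports only come at the end of each move.

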